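# Shut the sippy cup's flap and stand it against its mate

### The job

Put away the squat sippy cup whose spout flap stands open: swing the flap over and press it, without heavy force, until its tab catches behind the rim and it stays fully shut by itself. Then slide that cup, upright, across the shelf until its side touches the tall cup, leaving the tall cup and everything else where they stand.

Things in the scene. Friction and masses are not known exactly. Their poses are not given: they have to be found in the camera images.
- squat_cup: Squat sippy cup, loose, about 0.45 kg. Round, 84 mm across (upright side to 54 mm up, then a narrower neck). Origin: centre of its underside; z up; x points from the flap's hinge to the rim where the tab catches. Its white push-fit lid (83 mm up at its lowest) sits up to 12 mm higher, differently each time and not told: feel for it. Friction about 0.6: push it below 50 mm up or it may tip.
- flap (a joint): Squat cup's flap: 0 = shut (firm stop), 1.57 = upright, 2.4 = leaning back. Hinge line along the cup's y, 38 mm from its axis at -x, 96 to 108 mm up (as the lid sits). Plate 34 mm wide, 5 thick, 80 long, then a springy tab 27 deep that snaps under the rim when about 6 N (up to 10) presses the plate 70 mm from the hinge; it then stays at about 0.013. Let go before, it reopens or sticks half caught.
- tall_cup: The tall sippy cup, loose, about 0.45 kg, its flap already shut (fixed). Round, 72 mm across, 137 mm tall; a tab stands out to 42 mm from its axis on its +x side, above 108 mm. Origin: centre of its underside. The cups touch when their axes are 78 mm apart.
- egg_cup: Bystander: white ceramic egg cup, 50 mm wide, 62 mm tall, origin at the centre of its underside
- dispenser: Bystander: empty white plastic push dispenser bottle, 66 mm wide, 184 mm tall, light, origin at the centre of its underside
- mug: Bystander: ceramic mug, 80 mm wide, 90 mm tall, handle at its +y, origin at the centre of its underside
- tin: Bystander: plain steel food tin, 74 mm wide, 105 mm tall, origin at the centre of its underside
- bowl: Bystander: white ceramic bowl, 130 mm wide, 50 mm tall, origin at the centre of its underside
- spoon: Bystander: wooden spoon 240 mm long lying on the shelf, to the right of the cups, origin at its underside, length along its x
There are look-alikes about, which are no part of the job. What is shaped like the squat_cup but orange or red is not meant.

How it is judged:
On the way, in this order (a step that is already met when the one before it is completed fails the run):
1. the squat cup's flap is shut (within 0.03 rad) while the cups still stand apart (value of joint flap below 0.03 rad and not (horizontal distance between squat_cup and tall_cup below 0.082 m)), for 0.3 s.
2. the squat cup stands against the tall cup (horizontal distance between squat_cup and tall_cup below 0.082 m), for 0.2 s.
At the end, for the whole second after the job is handed in: The squat cup's flap is latched shut by itself (within 0.03 rad), the squat cup stands upright on the shelf with its side within 4 mm of the tall cup, the tall cup is upright within 25 mm of its start, and both are at rest (value of joint flap below 0.03 rad and horizontal distance between squat_cup and tall_cup below 0.082 m and velocity of joint flap below 0.1 rad/s and angle between each of squat_cup, tall_cup's own z axis and vertical below 0.08 rad and distance of tall_cup from where it was at the start of the episode below 0.025 m and height (world z) of each of squat_cup, tall_cup below 0.006 m and linear speed of each of squat_cup, tall_cup below 0.01 m/s); the robot touches nothing.
It fails at once if the squat cup is pressed or pushed with more than 30 N (contact force between any of the arm, the fingers and squat_cup above 30 N).
It fails at once if a cup is tipped by more than 20 degrees (angle between any of squat_cup, tall_cup's own z axis and vertical above 0.35 rad).
It fails at once if the tall cup is shoved more than 40 mm (distance of tall_cup from where it was at the start of the episode above 0.04 m).
It fails at once if a bystander is moved more than 30 mm or knocked over (distance of any of egg_cup, dispenser, mug, tin, bowl, spoon from where it was at the start of the episode above 0.03 m or angle between any of egg_cup, dispenser, mug, tin, bowl's own z axis and vertical above 0.5 rad).
It also fails if it takes over 53 s, if anything falls off the work surface, if the arm or the gripper's body presses on something with over 40 N, if the wrist force passes 120 N, or if a joint passes its speed limit or range.

### The arm

A 7-joint arm with a two-finger parallel gripper is mounted at the origin on the work surface. World frame = base frame: x ahead of the robot, y to its left, z up, the work surface at z = 0. Lengths are in m, angles in rad, forces in N, time in s.
With the tool pointing down it reaches from about 0.425 to 0.925 m from the base axis. Payload 6.8 kg.
Tool frame: the origin (TCP) lies at the centre of the arm's flange, where the gripper is bolted on; the fingertips stand 173 mm ahead of it and the grasp point (between the pads) lies 155 mm ahead of it (r.hold_point_z is the distance from the TCP to the grasp point, in m); z points along the fingers, x is the direction in which the jaws open and shut, and the axes are right-handed (so a half turn about z gives the same grasp; the last joint's range is limited). The gripper opens to 85 mm and grips with 20 to 120 N. Pads are 22 mm wide; open, the fingers measure 114 mm over their backs; the gripper's body (76 mm by 85 mm) begins 54 mm behind the grasp point. The pads swing forward as they close: fully open they stand 13 mm farther back than shut.
Start: joints at [-1.278, 0.477, 0.022, 1.555, -0.011, 1.109, -0.083], TCP at [0.263, 0.622, 0.405] pointing down, gripper open.
Joint ranges: [-2.96, 2.96], [-0.34, 2.1], [-1.41, 1.46], [0.24, 2.44], [-1.37, 4.51], [0.17, 1.92], [-2.96, 2.96]. Speed limits (rad/s): [2.39, 2.39, 3.14, 3.14, 3.14, 3.14, 3.14].

### API

Orientations are given as a rotation vector (axis times angle).
In Python, from bench import r gives the robot as it stands.
- The arm moves only by the tool apply_moves, never from a script. Its arguments are lists of equal length, an entry for each row: "dp": the shift along the tool's x, y, z scaled (see below), a list of three; "twist": the turn, a rotation vector about the tool's x, y, z scaled (see below), a list of three; "jaw": the closure in counts, from 0 (fully open) to 255 (shut). In form: {"dp": [[x, y, z], ...], "twist": [[rx, ry, rz], ...], "jaw": [jaw, ...]}. A call has 1 to 20 rows; each row shifts and turns the pose as measured when the row begins, along the tool's axes as they then stand; what a row does not reach is not made up. The controller multiplies each number of a shift by 12 cm and each number of a turn by 120 degrees. A row lasts 1/10 s, in which the tool goes at most 50 mm and 8.59 degrees, less where a joint would pass 70% of its speed; a pose out of reach is approached as far as the arm can. A call with a number of a shift or a turn outside -1 to 1 is refused whole. A call with a gripper value outside its range is refused whole. The fingers move at their own pace and stop on an object; "grip_force" is the grip in N (left out, the last holds). Time passes only in rows, so rows that do not move let the fingers close. It gives the time, the measured TCP pose, the force and the opening at its end, in the units of the state.
- r.get_obs(): the state, without advancing time (a new reading comes with each control period).
- r.grab_frame(name): name is "scene" or "top" or "wrist"; returns a dict with "color" (384x512x3 uint8, red, green, blue), "z_map" (384x512 float32, m along the optical axis (not along the pixel's ray), 0 where there is no reading), "intrinsics" (3x3 intrinsics, pixels), "R" (3x3) and "t" (3): a world point X has camera coordinates R X + t; the wrist camera has in their place "hand_eye" (4x4, takes a point from camera to tool coordinates, whose origin is the TCP and whose axes are the tool frame's). Camera axes: x right, y down, z forward; pixel columns grow to the right and rows downward; lengths in m; the calibration is good to about 2 mm. A picture is of the moment at which its call begins: read the wrist's pose just before it.
- r.hand_in(): hands the job in, once; it reports no verdict.
The state is a dict: "clock": time; "joints": joint angles; "qvel": joint speeds; "tau": joint torques, N m; "tcp_pos": TCP position; "orientation": TCP orientation; "contact_force": force on the tool from outside, world axes, zero at the start; "moment": the same for the moment, N m; "grip_width": finger opening in m.
Only numpy, scipy, OpenCV 4.12 (cv2) and the standard library are available. Lean on these libraries where they do the work, as an engineer would, in place of code of your own. Each camera call takes 0.05 s, during which the arm holds its last target.

## Working session

There is one attempt and no reset: what is moved stays moved. The work goes in short steps, Python scripts to look and compute and a tool call to move; the robot and the scene stay as the last step left them, time stands still between calls to the robot, and variables do not carry over. Pictures are saved under pics/ and viewed, and the job is handed in when it is done.

Besides the shell and the picture viewer there is one more tool, called by a JSON object that holds its "fn" and its "kwargs". apply_moves: Moves the arm, as the interface text tells. Shifts and turns lie within -1 to 1; 1 stands for 12 cm of shift or 120 degrees of turn. Its arguments: {"type":"object","properties":{"dp":{"type":"array"},"twist":{"type":"array"},"jaw":{"type":"array"},"grip_force":{"type":"number"}},"required":["dp","twist","jaw"]}

```bash
mkdir -p pics; ls
cat > h.py <<'E'
import numpy as np,cv2
from bench import r
from scipy.spatial.transform import Rotation as Ro
def cloud(name):
    o=r.get_obs();f=r.grab_frame(name);K=f['intrinsics'];z=f['z_map']
    v,u=np.mgrid[:384,:512]
    P=np.stack([(u-K[0,2])/K[0,0]*z,(v-K[1,2])/K[1,1]*z,z],-1)
    if name=='wrist':
        H=f['hand_eye'];P=P@H[:3,:3].T+H[:3,3];P=P@Ro.from_rotvec(o['orientation']).as_matrix().T+o['tcp_pos']
    else: P=(P-f['t'])@f['R']
    P[z==0]=np.nan
    return f,P
def save(f,n): cv2.imwrite('pics/'+n,f['color'][:,:,::-1])
E
python3 - <<'E'
from h import *
for n in['scene','top','wrist']:
    f,P=cloud(n);save(f,n+'0.png');np.savez(n+'0.npz',P=P,c=f['color'])
    print(n,f.get('R'),f.get('t'),f.get('hand_eye'))
print(r.get_obs())
E
```

```text
pics
scene [[-0.39658473  0.91799749  0.00107467]
 [ 0.59829011  0.25935526 -0.75814497]
 [-0.6962539  -0.30002575 -0.65208516]] [ 0.22639576 -0.26318869  1.36158352] None
top [[ 0.0128811  -0.99984128  0.01230806]
 [-0.99614593 -0.01389957 -0.08660306]
 [ 0.08676039 -0.01114508 -0.99616686]] [-0.02492751  0.53412307  1.37685679] None
wrist None None [[ 9.99999758e-01  5.58059816e-04  4.15326197e-04 -1.40089019e-04]
 [-6.63397666e-04  9.44702610e-01  3.27927642e-01 -8.50558219e-02]
 [-2.09356503e-04 -3.27927838e-01  9.44702752e-01  3.03056126e-02]
 [ 0.00000000e+00  0.00000000e+00  0.00000000e+00  1.00000000e+00]]
{'clock': 0.15, 'joints': array([-1.27807651,  0.47764419,  0.02232611,  1.55618549, -0.0114568 ,
        1.10930077, -0.0830937 ]), 'qvel': array([ 0.00012391, -0.0018815 ,  0.00161767, -0.00646832, -0.00044121,
       -0.00030792, -0.00110883]), 'tau': array([ 3.02908491e-03, -5.96927583e+01,  1.61049206e+00, -2.81489217e+01,
        1.26558740e-02,  6.51838302e-03,  1.48378172e-05]), 'tcp_pos': array([0.26327338, 0.62132524, 0.40394213]), 'orientation': array([ 2.61841441e+00,  1.73434850e+00, -1.72679708e-03]), 'contact_force': array([0.09070179, 0.23418646, 0.31834307]), 'moment': array([ 0.05500285, -0.00994503,  0.02173617]), 'grip_width': 0.08553594541473497}
```

View pics/scene0.png

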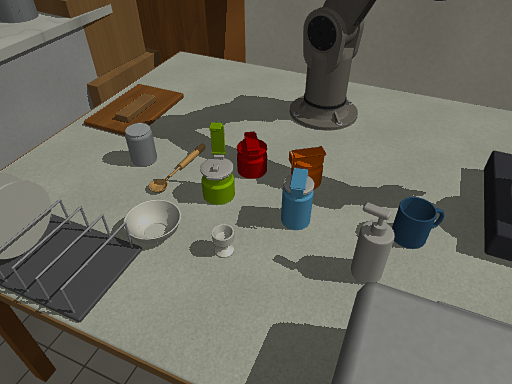

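View pics/top0.png

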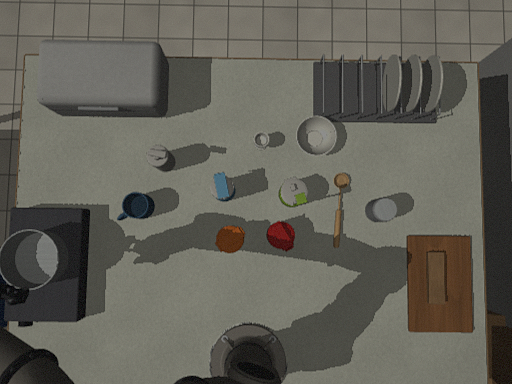

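View pics/wrist0.png

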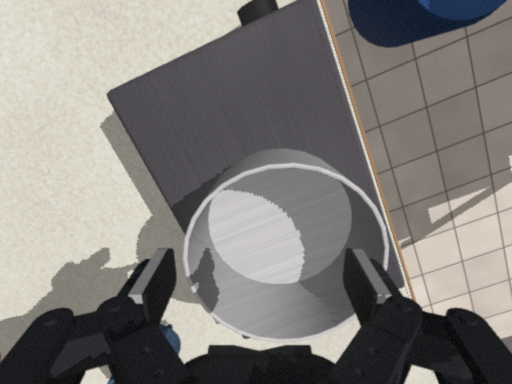

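The target is the green squat cup (top view about 293,192) with its flap standing toward the robot. The tall cup is blue (224,185). Red and orange look-alikes stand nearer the base, and the spoon is to the right. Next I'll measure positions.

```bash
python3 - <<'E'
from h import *
for n in['scene','top']:
    d=np.load(n+'0.npz');P=d['P'];hsv=cv2.cvtColor(d['c'],cv2.COLOR_RGB2HSV).astype(int)
    H,S,V=hsv[...,0],hsv[...,1],hsv[...,2]
    for nm,lo,hi in[('green',33,60),('blue',95,103),('mugblue',104,120),('orange',6,14),('red',0,4)]:
        m=(H>=lo)&(H<=hi)&(S>140)&(V>50)&(P[...,2]>0.01)&(P[...,0]>.3)
        k,l,st,_=cv2.connectedComponentsWithStats(m.astype(np.uint8))
        for i in range(1,k):
            if st[i,4]<25: continue
            Q=P[l==i];print(n,nm,st[i],'min',Q.min(0).round(3),'max',Q.max(0).round(3),'mean',Q.mean(0).round(3))
# height slices, top and scene clouds
for n in ['top','scene']:
    P=np.load(n+'0.npz')['P']
    Q=P[(P[...,2]>0.012)&(P[...,0]>.3)&(P[...,0]<.95)&(abs(P[...,1])<.5)]
    g=np.zeros((70,100),np.uint8)
    g[((Q[:,0]-.3)*100).astype(int).clip(0,69),((Q[:,1]+.5)*100).astype(int).clip(0,99)]=1
    k,l,st,_=cv2.connectedComponentsWithStats(g)
    lab=l[((Q[:,0]-.3)*100).astype(int).clip(0,69),((Q[:,1]+.5)*100).astype(int).clip(0,99)]
    for i in range(1,k):
        q=Q[lab==i]
        if len(q)>20: print(n,'blob',len(q),q.min(0).round(3),q.max(0).round(3))
# green details
d=np.load('scene0.npz');P=d['P'];c=d['c']
hsv=cv2.cvtColor(c,cv2.COLOR_RGB2HSV).astype(int)
m=(hsv[...,0]>=33)&(hsv[...,0]<=60)&(hsv[...,1]>140)
def circ(q):
    A=np.c_[2*q[:,:2],np.ones(len(q))];b=(q[:,:2]**2).sum(1);s=np.linalg.lstsq(A,b,rcond=None)[0];return s[:2].round(4),np.sqrt(s[2]+s[0]**2+s[1]**2).round(4)
q=P[m];q=q[(q[:,2]>.012)&(q[:,2]<.05)];print('green fit',circ(q),len(q))
m=(hsv[...,0]>=95)&(hsv[...,0]<=105)&(hsv[...,1]>100)
q=P[m];q=q[(q[:,2]>.012)&(q[:,2]<.1)&(q[:,0]<.75)&(abs(q[:,1])<.15)];print('blue fit',circ(q),len(q))
E
python3 -c "
import cv2;a=cv2.imread('pics/scene0.png');b=cv2.imread('pics/top0.png')
cv2.imwrite('pics/s1.png',cv2.resize(a[110:270,110:360],None,fx=3,fy=3,interpolation=2))
cv2.imwrite('pics/t1.png',cv2.resize(b[110:260,190:390],None,fx=4,fy=4,interpolation=2))"
```

```text
scene green [209 122  17  33 416] min [ 0.483 -0.159  0.107] max [ 0.518 -0.123  0.198] mean [ 0.495 -0.141  0.154]
scene green [202 173  33  30 696] min [ 0.497 -0.168  0.01 ] max [ 0.571 -0.089  0.08 ] mean [ 0.553 -0.115  0.045]
scene blue [ 281  168   32   60 1136] min [0.504 0.052 0.01 ] max [0.58  0.121 0.139] mean [0.559 0.091 0.082]
scene blue [400 197  44  50 599] min [0.442 0.309 0.011] max [0.523 0.404 0.093] mean [0.492 0.354 0.061]
scene mugblue [409 197  11  13  31] min [0.443 0.329 0.057] max [0.45  0.35  0.092] mean [0.447 0.339 0.074]
scene mugblue [409 229  11  12  30] min [0.516 0.344 0.032] max [0.522 0.366 0.066] mean [0.519 0.356 0.05 ]
scene orange [ 84 107  50  27 294] min [ 0.301 -0.699  0.01 ] max [ 0.403 -0.533  0.022] mean [ 0.369 -0.627  0.018]
scene orange [289 146  37  41 844] min [0.348 0.016 0.01 ] max [0.511 0.104 0.117] mean [0.397 0.07  0.078]
scene red [ 237  132   30   45 1038] min [ 0.352 -0.132  0.01 ] max [ 0.443 -0.051  0.102] mean [ 0.416 -0.085  0.066]
top green [279 192  14  15  30] min [ 0.485 -0.133  0.019] max [ 0.527 -0.09   0.058] mea
[... 1225 characters left out ...]
[ 0.361 -0.313  0.012] [ 0.597 -0.262  0.023]
scene blob 1750 [0.44  0.307 0.012] [0.524 0.409 0.093]
scene blob 1013 [ 0.442 -0.436  0.012] [ 0.518 -0.365  0.108]
scene blob 1763 [ 0.483 -0.171  0.012] [ 0.574 -0.089  0.198]
scene blob 1581 [0.503 0.051 0.012] [0.58  0.121 0.139]
scene blob 2231 [0.597 0.24  0.012] [0.66  0.309 0.186]
scene blob 12101 [ 0.645 -0.465  0.012] [ 0.95  -0.14   0.187]
scene blob 458 [ 0.668 -0.055  0.012] [ 0.719 -0.006  0.065]
scene blob 13942 [0.755 0.27  0.037] [0.95  0.497 0.174]
scene blob 166 [ 0.786 -0.49   0.129] [ 0.832 -0.48   0.172]
green fit (array([ 0.5273, -0.1307]), np.float64(0.0411)) 359
blue fit (array([0.5369, 0.0856]), np.float64(0.0341)) 862
```

View pics/s1.png

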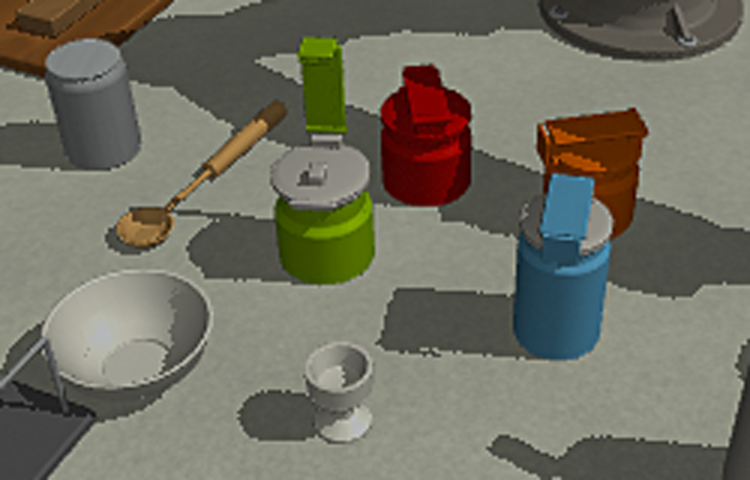

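View pics/t1.png

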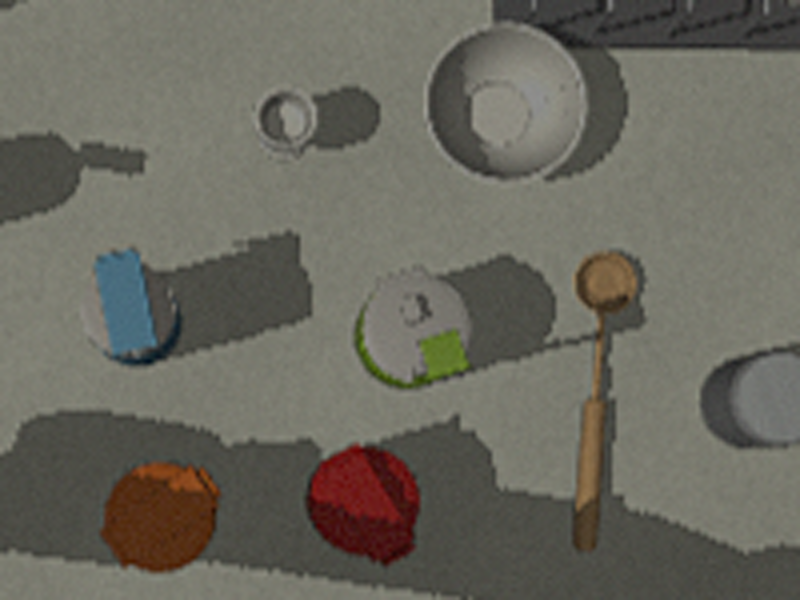

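Run:
```python
from h import *
d=np.load('scene0.npz');P=d['P'];c=d['c']
hsv=cv2.cvtColor(c,cv2.COLOR_RGB2HSV).astype(int)
m=(hsv[...,0]>=33)&(hsv[...,0]<=60)&(hsv[...,1]>140)
q=P[m];f=q[q[:,2]>.095]
for a in np.arange(.1,.205,.01):
    s=f[(f[:,2]>=a)&(f[:,2]<a+.01)]
    if len(s): print(a.round(3),len(s),s.mean(0).round(4),s.min(0).round(3),s.max(0).round(3))
b=f[(f[:,2]>.11)&(f[:,2]<.17)]
mu=b.mean(0);n=np.linalg.svd(b-mu)[2][2];print('plane n',n,'yaw',np.degrees(np.arctan2(n[1],n[0])),'pt',mu)
# lid: near cup, low saturation, z>.07
C=np.array([.528,-.130])
for nm in['scene','top']:
    d=np.load(nm+'0.npz');P=d['P'];hsv=cv2.cvtColor(d['c'],cv2.COLOR_RGB2HSV).astype(int)
    w=(hsv[...,1]<70)&(np.hypot(P[...,0]-C[0],P[...,1]-C[1])<.055)&(P[...,2]>.07)
    z=P[w];print(nm,len(z),np.histogram(z[:,2],np.arange(.07,.14,.004)),z[:,:2].min(0),z[:,:2].max(0))
    g=(hsv[...,0]>=33)&(hsv[...,0]<=60)&(hsv[...,1]>140)&(P[...,2]>.19);print('tip',np.nanmean(P[g],0),P[g].min(0),P[g].max(0))
# white post on lid
    h=w&(P[...,2]>.112);print('knob',P[h].mean(0) if h.any() else None,h.sum())
print(r.get_obs()['clock'])
```

```text
0.1 14 [ 0.4938 -0.1423  0.1088] [ 0.487 -0.156  0.107] [ 0.501 -0.126  0.11 ]
0.11 48 [ 0.4926 -0.1418  0.1149] [ 0.485 -0.157  0.11 ] [ 0.5   -0.127  0.12 ]
0.12 43 [ 0.4922 -0.1419  0.1253] [ 0.487 -0.157  0.12 ] [ 0.498 -0.127  0.13 ]
0.13 46 [ 0.4917 -0.1425  0.1352] [ 0.485 -0.157  0.13 ] [ 0.499 -0.128  0.14 ]
0.14 50 [ 0.4913 -0.142   0.1455] [ 0.484 -0.158  0.14 ] [ 0.499 -0.127  0.15 ]
0.15 41 [ 0.4913 -0.1434  0.155 ] [ 0.485 -0.159  0.15 ] [ 0.499 -0.129  0.159]
0.16 47 [ 0.4911 -0.1426  0.165 ] [ 0.485 -0.158  0.16 ] [ 0.497 -0.128  0.17 ]
0.17 18 [ 0.4891 -0.1382  0.1732] [ 0.483 -0.157  0.17 ] [ 0.494 -0.127  0.178]
0.18 20 [ 0.4998 -0.1317  0.1865] [ 0.484 -0.146  0.181] [ 0.516 -0.124  0.19 ]
0.19 89 [ 0.5037 -0.1386  0.1948] [ 0.485 -0.155  0.19 ] [ 0.518 -0.123  0.198]
plane n [-0.94377739 -0.32865078 -0.03567782] yaw -160.80039423333085 pt [ 0.49171127 -0.14233115  0.1400389 ]
scene 632 (array([  0,   0,   1,   5,  33, 195, 311,  26,  54,   6,   0,   0,   0,
         0,   0,   0,   0]), array([0.07 , 0.074, 0.078, 0.082, 0.086, 0.09 , 0.094, 0.098, 0.102,
       0.106, 0.11 , 0.114, 0.118, 0.122, 0.126, 0.13 , 0.134, 0.138])) [ 0.48590757 -0.1709539 ] [ 0.57357986 -0.08921816]
tip [ 0.5037493  -0.13858928  0.19482317] [ 0.484992   -0.15464705  0.19025424] [ 0.51822369 -0.12292798  0.19798444]
knob [ 0.49579236 -0.1588386   0.17107622] 1
top 504 (array([  0,   0,   0,   2,  45, 209, 164,  47,  24,   3,   2,   0,   0,
         0,   0,   0,   0]), array([0.07 , 0.074, 0.078, 0.082, 0.086, 0.09 , 0.094, 0.098, 0.102,
       0.106, 0.11 , 0.114, 0.118, 0.122, 0.126, 0.13 , 0.134, 0.138])) [ 0.48713066 -0.17223875] [ 0.57297889 -0.09280908]
tip [ 0.47238796 -0.10918829  0.22090945] [ 0.05963487 -0.15606828  0.19003111] [0.51270223 0.55118033 0.74868403]
knob [ 0.50744378 -0.13770274  0.18590742] 8
0.15
```

```bash
cat >> h.py <<'E'
def go(p,n,yaw=None):
    """total tool-frame shift to world p in n rows (units), and turn"""
    o=r.get_obs();R=Ro.from_rotvec(o['orientation']);d=R.inv().apply(np.array(p)-o['tcp_pos'])
    print('pos',o['tcp_pos'].round(4),'F',np.round(o['contact_force'],2),'t',round(o['clock'],2),'w',round(o['grip_width'],4))
    print('dist',np.linalg.norm(d),'rows',n,'dp',(d/n/.12).round(4))
    M=R.as_matrix();print('toolx',M[:,0].round(3),'y',M[:,1].round(3),'z',M[:,2].round(3))
    return R
E
python3 - <<'E'
from h import *
go([.45,.25,.41],10)
P=np.load('wrist0.npz')['P'];print(np.nanpercentile(P[...,2],[50,90,99]), np.nanmax(P[100:330,190:390,2]))
P=np.load('top0.npz')['P'];print('pot top',np.nanmax(P[235:285,5:55,2]))
E
```

```text
pos [0.2633 0.6213 0.4039] F [0.09 0.23 0.32] t 0.15 w 0.0855
dist 0.41567530346835513 rows 10 dp [-0.2242  0.264  -0.0047]
toolx [ 0.39   0.921 -0.001] y [ 0.921 -0.39   0.   ] z [-0.    -0.001 -1.   ]
[0.00174439 0.29894312 0.31761444] 0.3053854456503812
pot top 0.318322472841427
```

Run:
```python
from h import *
for n in['wrist','top']:
    P=np.load(n+'0.npz')['P'].reshape(-1,3)
    q=P[(P[:,2]>.08)&(P[:,2]<.35)&(P[:,1]>.35)]
    for a in np.arange(.08,.34,.03):
        s=q[(q[:,2]>=a)&(q[:,2]<a+.03)]
        if len(s)>5: print(n,a.round(2),len(s),s.min(0).round(3),s.max(0).round(3))
```

```text
wrist 0.08 16299 [0.238 0.542 0.083] [0.398 0.698 0.11 ]
wrist 0.11 5005 [0.236 0.541 0.11 ] [0.4  0.7  0.14]
wrist 0.14 7173 [0.235 0.536 0.14 ] [0.404 0.705 0.165]
wrist 0.23 1448 [0.233 0.572 0.244] [0.29  0.676 0.26 ]
wrist 0.26 4676 [0.225 0.559 0.26 ] [0.29  0.692 0.29 ]
wrist 0.29 25677 [0.222 0.553 0.29 ] [0.298 0.695 0.32 ]
wrist 0.32 814 [0.234 0.598 0.32 ] [0.26  0.658 0.324]
top 0.08 2287 [0.243 0.351 0.08 ] [0.772 0.699 0.11 ]
top 0.11 741 [0.241 0.351 0.11 ] [0.772 0.703 0.14 ]
top 0.14 5201 [0.237 0.35  0.14 ] [0.961 0.702 0.17 ]
top 0.17 1755 [0.775 0.35  0.17 ] [0.948 0.612 0.177]
top 0.23 12 [0.245 0.566 0.246] [0.256 0.578 0.259]
top 0.26 25 [0.247 0.565 0.26 ] [0.257 0.576 0.288]
top 0.29 163 [0.224 0.548 0.29 ] [0.273 0.599 0.32 ]
top 0.32 242 [0.225 0.551 0.32 ] [0.276 0.601 0.35 ]
```

{"fn": "apply_moves", "kwargs": {"dp": [[-0.224,0.264,0],[-0.224,0.264,0],[-0.224,0.264,0],[-0.224,0.264,0],[-0.224,0.264,0],[-0.224,0.264,0],[-0.224,0.264,0],[-0.224,0.264,0],[-0.224,0.264,0],[-0.224,0.264,0],[0,0,0],[0,0,0],[0,0,0],[0,0,0],[0,0,0],[0,0,0],[0,0,0]], "twist": [[0,0,0],[0,0,0],[0,0,0],[0,0,0],[0,0,0],[0,0,0],[0,0,0],[0,0,0],[0,0,0],[0,0,0],[0,0,0.067],[0,0,0.067],[0,0,0.067],[0,0,0.067],[0,0,0.067],[0,0,0.067],[0,0,0]], "jaw": [255,255,255,255,255,255,255,255,255,255,255,255,255,255,255,255,255]}}

```text
clock: 1.85
tcp_pos: [0.4555, 0.2325, 0.3995]
orientation: [3.103, 0.46, -0.011]
contact_force: [-0.4, 1.0, -0.7]
grip_width: -0.0002
```

Run:
```python
from h import *
go([.457,-.1545,.40],10)
f,P=cloud('wrist');save(f,'w1.png')
```

```text
pos [0.4555 0.2325 0.3995] F [-0.42  0.95 -0.7 ] t 1.85 w -0.0002
dist 0.3869967934617028 rows 10 dp [-0.0924  0.309   0.0013]
toolx [ 0.957  0.29  -0.007] y [ 0.29  -0.957  0.003] z [-0.006 -0.005 -1.   ]
```

{"fn": "apply_moves", "kwargs": {"dp": [[-0.092,0.309,0],[-0.092,0.309,0],[-0.092,0.309,0],[-0.092,0.309,0],[-0.092,0.309,0],[-0.092,0.309,0],[-0.092,0.309,0],[-0.092,0.309,0],[-0.092,0.309,0],[0,0,0],[0,0,0]], "twist": [[0,0,0],[0,0,0],[0,0,0],[0,0,0],[0,0,0],[0,0,0],[0,0,0],[0,0,0],[0,0,0],[0,0,-0.019],[0,0,0]], "jaw": [255,255,255,255,255,255,255,255,255,255,255]}}

```text
clock: 3.0
tcp_pos: [0.4651, -0.1274, 0.4016]
orientation: [3.078, 0.609, -0.005]
contact_force: [0.1, -0.1, 0.4]
grip_width: 0.0001
```

Run:
```python
from h import *
go([.457,-.1545,.338],4)
f,P=cloud('scene');save(f,'s2.png')
f,P=cloud('wrist');save(f,'w2.png')
```

```text
pos [ 0.4651 -0.1274  0.4016] F [ 0.07 -0.06  0.39] t 3.0 w 0.0001
dist 0.06956880587142923 rows 4 dp [-0.0366  0.0454  0.1327]
toolx [ 0.925  0.381 -0.004] y [ 0.381 -0.925  0.003] z [-0.002 -0.004 -1.   ]
```

View pics/s2.png

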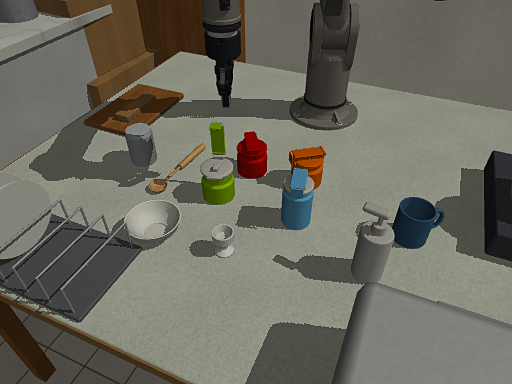

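View pics/w2.png

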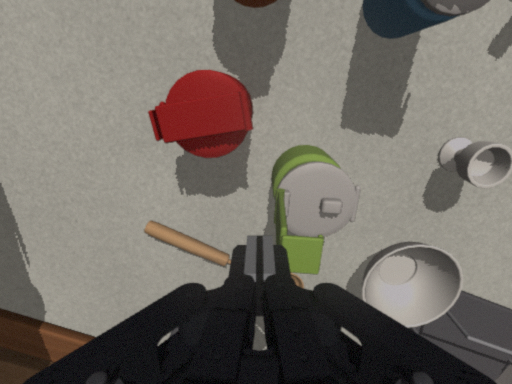

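The wrist view shows the cup lid at (318,197), the flap top at (303,252), and the closed fingers at (260,240) behind the flap. I'll refine the lid height and flap from this depth map.

Run:
```python
from h import *
f,P=cloud('wrist');hsv=cv2.cvtColor(f['color'],cv2.COLOR_RGB2HSV).astype(int)
g=(hsv[...,0]>=33)&(hsv[...,0]<=60)&(hsv[...,1]>120)
q=P[g];t=q[q[:,2]>.185];print('flap top',len(t),t.mean(0).round(4),t.min(0).round(4),t.max(0).round(4))
print(cv2.boxPoints(cv2.minAreaRect((t[:,:2]*1000).astype(np.float32))).round(1))
lid=(hsv[...,1]<60)&(np.hypot(P[...,0]-.528,P[...,1]+.13)<.045)&(P[...,2]>.075)&(P[...,2]<.13)
l=P[lid];print('lid',len(l),np.histogram(l[:,2],np.arange(.08,.125,.003)))
s=l[(l[:,2]>.085)&(l[:,2]<.1)];c,rad=cv2.minEnclosingCircle((s[:,:2]*1000).astype(np.float32));print('lid circle',c,rad,np.median(s[:,2]))
k=l[l[:,2]>.1];print('knob',len(k),k.mean(0).round(4) if len(k) else 0)
b=q[(q[:,2]>.03)&(q[:,2]<.056)];print(b.min(0),b.max(0))
```

```text
flap top 1303 [ 0.497  -0.136   0.2022] [ 0.4162 -0.1534  0.1852] [ 0.5155 -0.0958  0.321 ]
[[ 412.6 -112.2]
 [ 421.7 -166.6]
 [ 520.3 -150.2]
 [ 511.3  -95.8]]
lid 4681 (array([   0,    1,   32,  131, 1825, 2274,   35,   92,  285,    2,    2,
          0,    0,    0]), array([0.08 , 0.083, 0.086, 0.089, 0.092, 0.095, 0.098, 0.101, 0.104,
       0.107, 0.11 , 0.113, 0.116, 0.119, 0.122]))
lid circle (528.830810546875, -130.22293090820312) 43.9730224609375 0.09509613419736479
knob 391 [ 0.5263 -0.1293  0.1047]
[ 0.48505951 -0.14217748  0.03459204] [ 0.53969747 -0.0896666   0.05599995]
```

{"fn": "apply_moves", "kwargs": {"dp": [[-0.07,0.09,0],[-0.07,0.09,0],[0,0,0.17],[0,0,0.17],[0,0,0.16],[0,0,0]], "twist": [[0,0,0.012],[0,0,0.012],[0,0,0],[0,0,0],[0,0,0],[0,0,0]], "jaw": [255,255,255,255,255,255]}}

```text
clock: 3.75
tcp_pos: [0.4565, -0.1554, 0.341]
orientation: [3.093, 0.525, -0.0]
contact_force: [-0.3, -0.3, -0.3]
grip_width: 0.0002
```

```bash
cat >> h.py <<'E'
H=np.array([.4929,-.1427,.108]);CX=np.array([.944,.329,0]);CY=np.array([-.329,.944,0])
def rel():
    o=r.get_obs();R=Ro.from_rotvec(o['orientation']).as_matrix();t=o['tcp_pos']+.173*R[:,2]-H
    print('tip rel hinge mm: s %.1f lat %.1f h %.1f'%(t@CX*1e3,t@CY*1e3,t[2]*1e3),'F',np.round(o['contact_force'],2),'yaw',np.degrees(np.arctan2(R[1,0],R[0,0])).round(1),'z',R[:,2].round(3),'t',round(o['clock'],2))
E
python3 - <<'E'
from h import *
rel();f,P=cloud('scene');save({'color':cv2.resize(f['color'][80:220,150:310],None,fx=4,fy=4)},'s3.png')
E
```

```text
tip rel hinge mm: s -38.7 lat -0.8 h 60.0 F [-0.26 -0.26 -0.32] yaw 19.3 z [ 0.001 -0.004 -1.   ] t 3.75
```

View pics/s3.png

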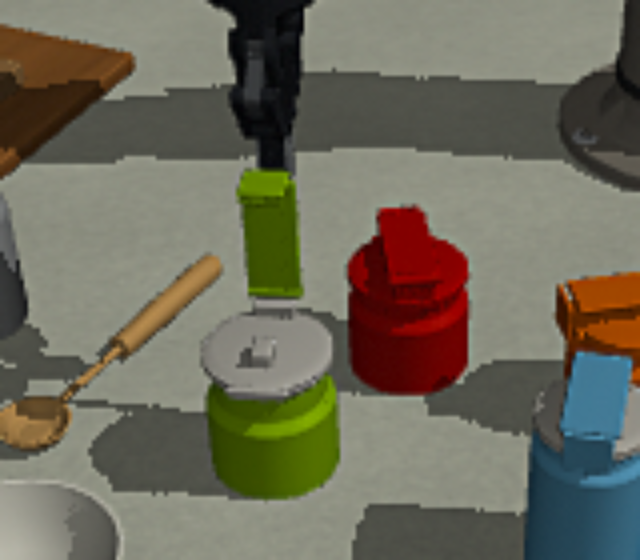

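{"fn": "apply_moves", "kwargs": {"dp": [[0.05,0,0],[0.05,0,0],[0.05,0,0],[0.05,0,0.003],[0.05,0,0.006],[0.05,0,0.012],[0.05,0,0.015],[0.05,0,0.02]], "twist": [[0,0,0],[0,0,0],[0,0,0],[0,0,0],[0,0,0],[0,0,0],[0,0,0],[0,0,0]], "jaw": [255,255,255,255,255,255,255,255]}}

```text
clock: 4.6
tcp_pos: [0.5074, -0.1394, 0.3391]
orientation: [3.091, 0.524, 0.012]
contact_force: [-0.5, -0.9, -0.5]
grip_width: -0.0
```

Run:
```python
from h import *
rel();f,P=cloud('scene');save({'color':cv2.resize(f['color'][80:220,150:310],None,fx=4,fy=4)},'s4.png')
```

```text
tip rel hinge mm: s 15.9 lat -3.0 h 58.1 F [-0.53 -0.86 -0.5 ] yaw 19.2 z [ 0.009 -0.005 -1.   ] t 4.6
```

View pics/s4.png

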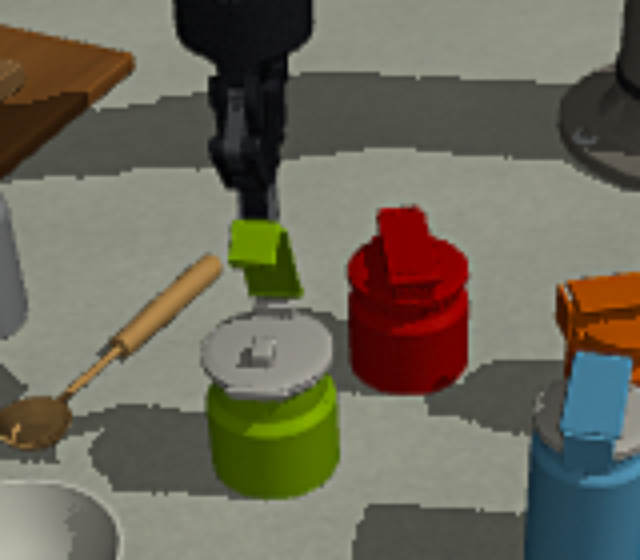

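{"fn": "apply_moves", "kwargs": {"dp": [[0.05,-0.005,0.03],[0.05,-0.005,0.035],[0.05,-0.005,0.04],[0.05,-0.005,0.045],[0.03,-0.005,0.045]], "twist": [[0,0,0],[0,0,0],[0,0,0],[0,0,0],[0,0,0]], "jaw": [255,255,255,255,255]}}

```text
clock: 5.15
tcp_pos: [0.5355, -0.1263, 0.3136]
orientation: [3.091, 0.524, 0.012]
contact_force: [0.4, -0.5, 0.3]
grip_width: 0.0003
```

Run:
```python
from h import *
rel();f,P=cloud('scene');save({'color':cv2.resize(f['color'][80:220,150:310],None,fx=4,fy=4)},'s5.png')
```

```text
tip rel hinge mm: s 46.8 lat 0.0 h 32.6 F [ 0.39 -0.46  0.27] yaw 19.3 z [ 0.009 -0.005 -1.   ] t 5.15
```

View pics/s5.png

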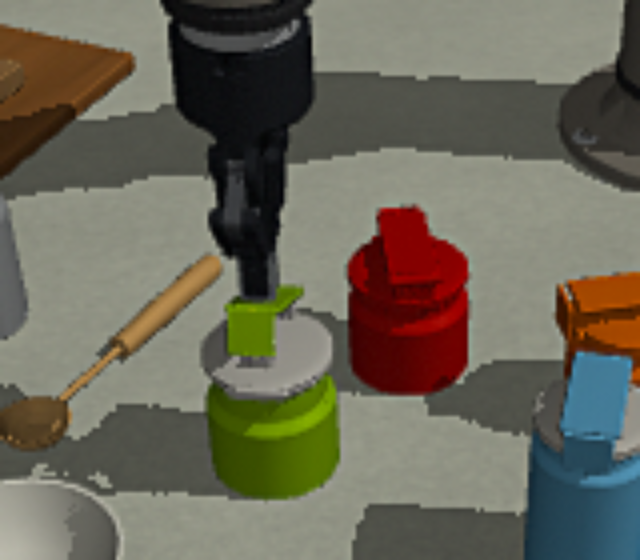

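{"fn": "apply_moves", "kwargs": {"dp": [[0.045,0,0.04],[0.04,0,0.04],[0.04,0,0.04],[0.03,0,0.03]], "twist": [[0,0,0],[0,0,0],[0,0,0],[0,0,0]], "jaw": [255,255,255,255]}}

```text
clock: 5.6
tcp_pos: [0.5544, -0.1194, 0.2932]
orientation: [3.091, 0.525, 0.01]
contact_force: [-0.5, -0.3, 0.7]
grip_width: -0.0002
```

Run:
```python
from h import *
rel()
```

```text
tip rel hinge mm: s 66.6 lat 0.6 h 12.2 F [-0.51 -0.34  0.72] yaw 19.3 z [ 0.007 -0.005 -1.   ] t 5.6
```

Now I'll press slowly, checking the force every few rows.

{"fn": "apply_moves", "kwargs": {"dp": [[0,0,0.01],[0,0,0.01],[0,0,0.01],[0,0,0.01]], "twist": [[0,0,0],[0,0,0],[0,0,0],[0,0,0]], "jaw": [255,255,255,255]}}

```text
clock: 6.0
tcp_pos: [0.5552, -0.1194, 0.2889]
orientation: [3.091, 0.525, 0.012]
contact_force: [-0.7, 0.3, 4.6]
grip_width: -0.0002
```

Run:
```python
from h import *
rel()
```

```text
tip rel hinge mm: s 67.6 lat 0.3 h 7.9 F [-0.66  0.32  4.62] yaw 19.3 z [ 0.009 -0.004 -1.   ] t 6.0
```

{"fn": "apply_moves", "kwargs": {"dp": [[0,0,0.01],[0,0,0.01]], "twist": [[0,0,0],[0,0,0]], "jaw": [255,255]}}

```text
clock: 6.2
tcp_pos: [0.5553, -0.1194, 0.2872]
orientation: [3.092, 0.525, 0.014]
contact_force: [-0.5, 0.5, 6.8]
grip_width: -0.0001
```

{"fn": "apply_moves", "kwargs": {"dp": [[0,0,0.01],[0,0,0.01]], "twist": [[0,0,0],[0,0,0]], "jaw": [255,255]}}

```text
clock: 6.4
tcp_pos: [0.5553, -0.1195, 0.2854]
orientation: [3.092, 0.525, 0.016]
contact_force: [0.5, 0.7, 0.0]
grip_width: 0.0001
```

{"fn": "apply_moves", "kwargs": {"dp": [[0,0,0.01],[0,0,0.01]], "twist": [[0,0,0],[0,0,0]], "jaw": [255,255]}}

```text
clock: 6.6
tcp_pos: [0.5554, -0.1196, 0.283]
orientation: [3.092, 0.524, 0.018]
contact_force: [-1.6, 0.0, 8.5]
grip_width: -0.0001
```

{"fn": "apply_moves", "kwargs": {"dp": [[0,0,0.008]], "twist": [[0,0,0]], "jaw": [255]}}

```text
clock: 6.7
tcp_pos: [0.5557, -0.1197, 0.2827]
orientation: [3.092, 0.524, 0.019]
contact_force: [-3.0, 1.4, 12.2]
grip_width: -0.0002
```

{"fn": "apply_moves", "kwargs": {"dp": [[0,0,-0.01],[0,0,-0.03],[0,0,-0.15],[0,0,-0.35],[0,0,-0.35],[0,0,0]], "twist": [[0,0,0],[0,0,0],[0,0,0],[0,0,0],[0,0,0],[0,0,0]], "jaw": [255,255,255,255,255,255]}}

```text
clock: 7.3
tcp_pos: [0.5537, -0.1194, 0.3912]
orientation: [3.092, 0.523, 0.011]
contact_force: [0.5, -0.2, 0.8]
grip_width: -0.0001
```

Run:
```python
from h import *
rel();f,P=cloud('scene');save({'color':cv2.resize(f['color'][100:250,150:350],None,fx=4,fy=4)},'s6.png')
hsv=cv2.cvtColor(f['color'],cv2.COLOR_RGB2HSV).astype(int)
g=(hsv[...,0]>=33)&(hsv[...,0]<=60)&(hsv[...,1]>120)
q=P[g];t=q[(q[:,2]>.105)]
d=t-H;s=d@CX*1e3
for a in range(-10,100,10):
    m=(s>=a)&(s<a+10)
    if m.any(): print(a,m.sum(),np.median(d[m,2])*1e3)
def circ(q):
    A=np.c_[2*q[:,:2],np.ones(len(q))];b=(q[:,:2]**2).sum(1);s=np.linalg.lstsq(A,b,rcond=None)[0];return s[:2].round(4),np.sqrt(s[2]+s[0]**2+s[1]**2).round(4)
q=q[(q[:,2]>.012)&(q[:,2]<.05)];print('green fit',circ(q))
m=(hsv[...,0]>=95)&(hsv[...,0]<=105)&(hsv[...,1]>100)
q=P[m];q=q[(q[:,2]>.012)&(q[:,2]<.1)&(q[:,0]<.75)&(abs(q[:,1])<.15)];print('blue fit',circ(q))
```

```text
tip rel hinge mm: s 66.1 lat 0.9 h 110.2 F [ 0.55 -0.19  0.81] yaw 19.2 z [ 0.008 -0.004 -1.   ] t 7.3
-10 19 3.185262960440291
0 30 2.9424778995528964
10 32 2.27584476558651
20 36 2.6038207460620453
30 31 2.9119773929412176
40 33 2.922587985768832
50 32 3.5491034672236674
60 35 3.403844372902434
70 46 3.3294642257837017
80 27 1.12438241605535
green fit (array([ 0.5269, -0.1308]), np.float64(0.0415))
blue fit (array([0.5369, 0.0857]), np.float64(0.034))
```

View pics/s6.png

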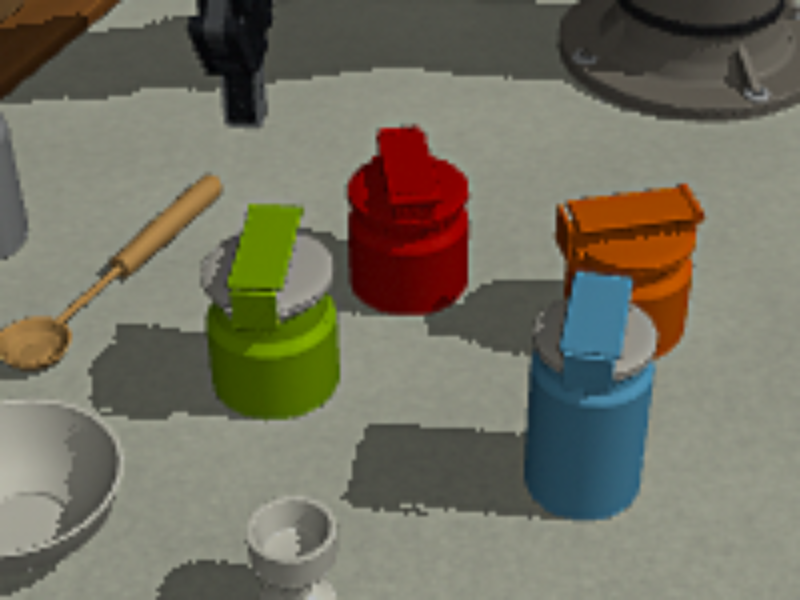

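The flap is latched: its slope is about 0.012 rad, and the force dropped at the snap. Next I go to the -y side, open the jaws to about 50 mm as a cradle and tilt the tool.

Run:
```python
from h import *
go([.5245,-.30,.391],5)
```

```text
pos [ 0.553  -0.1188  0.3888] F [ 0.23  0.76 -0.76] t 7.35 w 0.0003
dist 0.18341173133218877 rows 5 dp [-0.1442  0.2695 -0.0028]
toolx [0.944 0.329 0.003] y [ 0.329 -0.944  0.005] z [ 0.004 -0.004 -1.   ]
```

{"fn": "apply_moves", "kwargs": {"dp": [[-0.144,0.27,0],[-0.144,0.27,0],[-0.144,0.27,0],[-0.144,0.27,0],[-0.144,0.27,0],[0,0,0],[0,0,0],[0,0,0],[0,0,0],[0,0,0],[0,0,0],[0,0,0],[0,0,0],[0,0,0]], "twist": [[0,0,0],[0,0,0],[0,0,0],[0,0,0],[0,0,0],[0,0,0.061],[0,0,0.061],[0,0,0.061],[0.058,0,0],[0.058,0,0],[0.058,0,0],[0.058,0,0],[0.058,0,0],[0,0,0]], "jaw": [105,105,105,105,105,105,105,105,105,105,105,105,105,105]}}

```text
clock: 8.75
tcp_pos: [0.5205, -0.3019, 0.3685]
orientation: [-2.505, 0.083, 0.002]
contact_force: [-0.5, -0.4, -1.0]
grip_width: 0.0501
```

Run:
```python
from h import *
R=go([.5245,-.30,.24],4)
f,P=cloud('scene');save(f,'s7.png')
```

```text
pos [ 0.5205 -0.3019  0.3685] F [-0.49 -0.37 -0.95] t 8.75 w 0.0501
dist 0.12857829810832963 rows 4 dp [0.0139 0.155  0.218 ]
toolx [ 0.998 -0.06  -0.022] y [-0.061 -0.803 -0.593] z [ 0.018  0.593 -0.805]
```

View pics/s7.png

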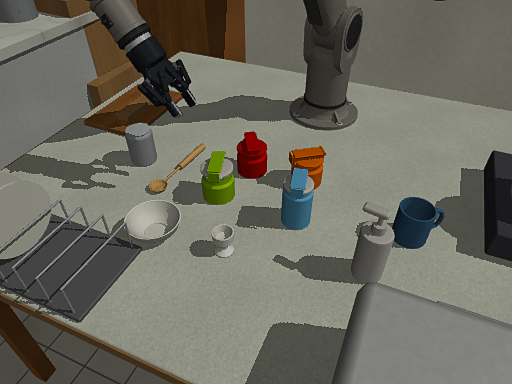

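{"fn": "apply_moves", "kwargs": {"dp": [[0.014,0.155,0.218],[0.014,0.155,0.218],[0.014,0.155,0.218],[0.014,0.155,0.218],[0,0,0]], "twist": [[0,0,0],[0,0,0],[0,0,0],[0,0,0],[0,0,0]], "jaw": [105,105,105,105,105]}}

```text
clock: 9.3
tcp_pos: [0.5258, -0.299, 0.235]
orientation: [-2.527, 0.077, 0.005]
contact_force: [-1.0, -0.1, 0.2]
grip_width: 0.0501
```

Run:
```python
from h import *
R=go([.5245,-.30,.162],3)
f,P=cloud('scene');save({'color':cv2.resize(f['color'][70:260,110:350],None,fx=3.3,fy=3.1)},'s8.png')
f,P=cloud('wrist');save(f,'w8.png')
```

```text
pos [ 0.5258 -0.299   0.235 ] F [-0.99 -0.11  0.24] t 9.3 w 0.0501
dist 0.07304479787174091 rows 3 dp [0.0009 0.1192 0.1642]
toolx [ 0.998 -0.054 -0.021] y [-0.057 -0.816 -0.576] z [ 0.014  0.576 -0.818]
```

View pics/s8.png

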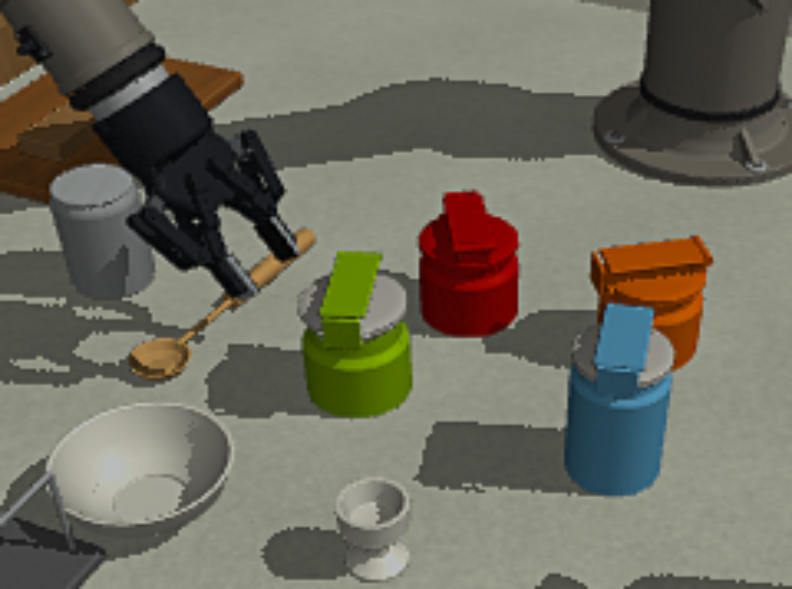

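View pics/w8.png

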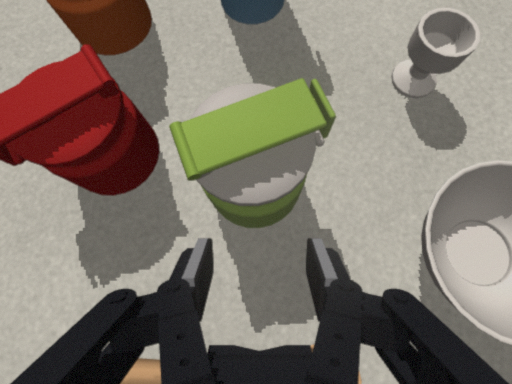

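{"fn": "apply_moves", "kwargs": {"dp": [[0,0.12,0.164],[0,0.12,0.164],[0,0.12,0.164],[0,0,0]], "twist": [[0,0,0],[0,0,0],[0,0,0],[0,0,0]], "jaw": [105,105,105,105]}}

```text
clock: 9.8
tcp_pos: [0.5295, -0.3038, 0.1737]
orientation: [-2.539, 0.069, -0.018]
contact_force: [-1.2, -0.1, 0.1]
grip_width: 0.0499
```

Run:
```python
from h import *
o=r.get_obs();T=o['tcp_pos'];M=Ro.from_rotvec(o['orientation']).as_matrix();print('tip~',T+.166*M[:,2])
R=go(T+np.array([.0046,.0999,0])*.2,4)
f,P=cloud('wrist');save(f,'w9.png')
# dark finger points heights
hsv=cv2.cvtColor(f['color'],cv2.COLOR_RGB2HSV)
q=P[235:260,150:360].reshape(-1,3)
d=np.sqrt(((q-T)**2).sum(1));t=(q-T)@M
k=(t[:,2]>.14)&(t[:,2]<.18)&(abs(t[:,1])<.02);print('tip tool z max',t[k].max(0) if k.any() else 0,'world z min',q[k].min(0) if k.any() else 0)
f,P=cloud('scene');save({'color':cv2.resize(f['color'][70:260,110:350],None,fx=3.3,fy=3.1)},'s9.png')
```

```text
tip~ [ 0.5341801  -0.20998695  0.03683645]
pos [ 0.5295 -0.3038  0.1737] F [-1.15 -0.15  0.13] t 9.8 w 0.0499
dist 0.020001169965779504 rows 4 dp [-0.0003 -0.0343  0.0236]
toolx [ 0.999 -0.053 -0.003] y [-0.045 -0.823 -0.566] z [ 0.028  0.565 -0.824]
tip tool z max [0.0383471  0.00362626 0.17110423] world z min [ 0.49506691 -0.2134745   0.0312899 ]
```

View pics/s9.png

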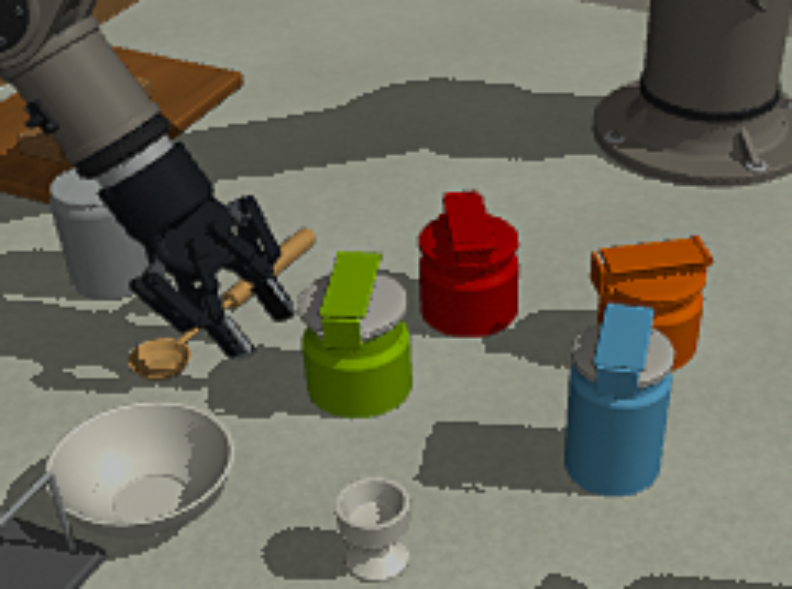

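View pics/w9.png

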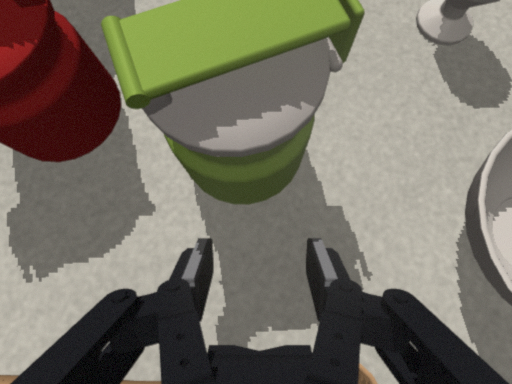

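Run:
```python
from h import *
o=r.get_obs();print(o['joints'].round(3),o['qvel'].round(3),o['contact_force'])
R=go([.518,-.301,.162],2)
```

```text
[ 0.271  0.796  0.392  1.77  -0.865  1.178  1.124] [ 0.003 -0.012  0.002 -0.003 -0.003  0.     0.003] [0.74997089 0.29361323 0.63032138]
pos [ 0.5305 -0.3047  0.1763] F [0.75 0.29 0.63] t 9.9 w 0.0504
dist 0.0192826513187495 rows 2 dp [-0.0527  0.0233  0.056 ]
toolx [ 0.999 -0.054  0.001] y [-0.044 -0.824 -0.565] z [ 0.032  0.564 -0.825]
```

{"fn": "apply_moves", "kwargs": {"dp": [[-0.053,0.023,0.056],[-0.053,0.023,0.056],[0,0,0]], "twist": [[0,0,0],[0,0,0],[0,0,0]], "jaw": [105,105,105]}}

```text
clock: 10.2
tcp_pos: [0.5182, -0.3016, 0.1658]
orientation: [-2.544, 0.065, -0.03]
contact_force: [0.0, -0.2, 1.1]
grip_width: 0.0505
```

Run:
```python
from h import *
o=r.get_obs();T=o['tcp_pos'];M=Ro.from_rotvec(o['orientation']).as_matrix();print('tip~',T+.168*M[:,2])
go(T+np.array([.0046,.0999,0])*.3,6)
```

```text
tip~ [ 0.52430133 -0.20733236  0.02683395]
pos [ 0.5182 -0.3016  0.1658] F [ 0.04 -0.23  1.09] t 10.2 w 0.0505
dist 0.03000175494866926 rows 6 dp [-0.0003 -0.0345  0.0234]
toolx [ 0.999 -0.054  0.007] y [-0.04  -0.826 -0.562] z [ 0.036  0.561 -0.827]
```

{"fn": "apply_moves", "kwargs": {"dp": [[0,-0.0345,0.0235],[0,-0.0345,0.0235],[0,-0.0345,0.0235],[0,-0.0345,0.0235],[0,-0.02,0.0135],[0,-0.02,0.0135],[0,-0.02,0.0135],[0,-0.02,0.0135]], "twist": [[0,0,0],[0,0,0],[0,0,0],[0,0,0],[0,0,0],[0,0,0],[0,0,0],[0,0,0]], "jaw": [105,105,105,105,105,105,105,105]}}

```text
clock: 11.0
tcp_pos: [0.5204, -0.2675, 0.1668]
orientation: [-2.545, 0.065, -0.032]
contact_force: [-0.2, -3.0, -0.0]
grip_width: 0.0505
```

```bash
cat >> h.py <<'E'
def circ(q):
    A=np.c_[2*q[:,:2],np.ones(len(q))];b=(q[:,:2]**2).sum(1);s=np.linalg.lstsq(A,b,rcond=None)[0];return s[:2].round(4),np.sqrt(s[2]+s[0]**2+s[1]**2).round(4)
def cups(n):
    o=r.get_obs();T=o['tcp_pos'];M=Ro.from_rotvec(o['orientation']).as_matrix();print('tip~',(T+.168*M[:,2]).round(4),'z',M[:,2].round(3),'F',np.round(o['contact_force'],1),o['clock'])
    f,P=cloud('scene');save({'color':cv2.resize(f['color'][70:260,110:350],None,fx=3.3,fy=3.1)},n)
    hsv=cv2.cvtColor(f['color'],cv2.COLOR_RGB2HSV).astype(int)
    g=(hsv[...,0]>=33)&(hsv[...,0]<=60)&(hsv[...,1]>120)
    q=P[g];t=q[q[:,2]>.105];print('flap mean',t.mean(0).round(4));q=q[(q[:,2]>.012)&(q[:,2]<.05)];print('green fit',circ(q))
    m=(hsv[...,0]>=95)&(hsv[...,0]<=105)&(hsv[...,1]>100)
    q=P[m];q=q[(q[:,2]>.012)&(q[:,2]<.1)&(q[:,0]<.75)&(abs(q[:,1])<.15)];print('blue fit',circ(q))
E
python3 - <<'E'
from h import *
cups('s10.png')
E
```

```text
tip~ [ 0.5267 -0.1734  0.0278] z [ 0.037  0.56  -0.827] F [-0.2 -3.  -0. ] 11.0
flap mean [ 0.5344 -0.1272  0.1108]
green fit (array([ 0.5271, -0.13  ]), np.float64(0.0415))
blue fit (array([0.34  , 0.0278]), np.float64(0.2328))
```

View pics/s10.png

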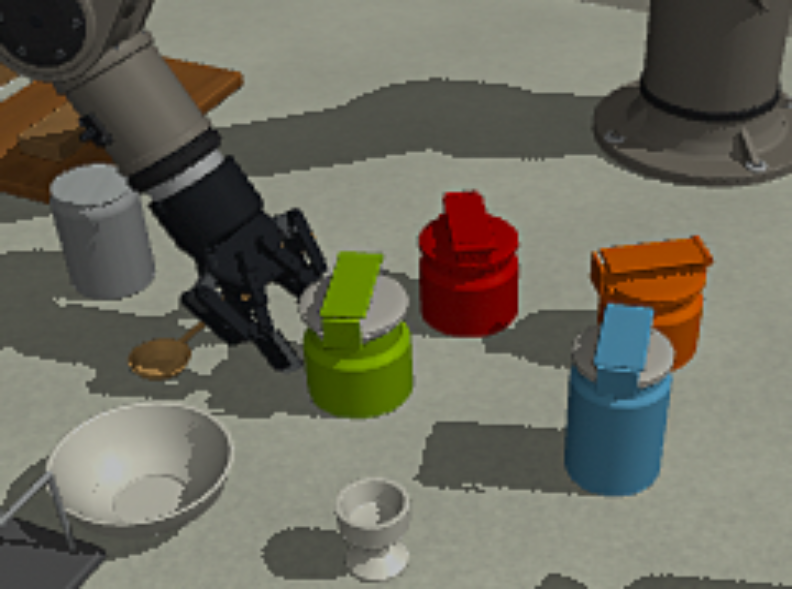

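{"fn": "apply_moves", "kwargs": {"dp": [[0,-0.0345,0.0245],[0,-0.0345,0.0245],[0,-0.0345,0.0245],[0,-0.0345,0.0245],[0,-0.0345,0.0245],[0,-0.0345,0.0245],[0,-0.0345,0.0245],[0,-0.0345,0.0245],[0,-0.0345,0.0245],[0,-0.0345,0.0245]], "twist": [[0,0,0],[0,0,0],[0,0,0],[0,0,0],[0,0,0],[0,0,0],[0,0,0],[0,0,0],[0,0,0],[0,0,0]], "jaw": [105,105,105,105,105,105,105,105,105,105]}}

```text
clock: 12.05
tcp_pos: [0.5236, -0.2156, 0.1667]
orientation: [-2.55, 0.069, -0.037]
contact_force: [-1.8, -3.1, 2.9]
grip_width: 0.0503
```

Run:
```python
from h import *
cups('s11.png')
```

```text
tip~ [ 0.5306 -0.1222  0.0272] z [ 0.042  0.556 -0.83 ] F [-1.8 -3.1  2.9] 12.05
flap mean [ 0.5399 -0.0779  0.1108]
green fit (array([ 0.5336, -0.0804]), np.float64(0.0412))
blue fit (array([0.4625, 0.0252]), np.float64(0.1231))
```

{"fn": "apply_moves", "kwargs": {"dp": [[-0.003,-0.0345,0.0245],[-0.003,-0.0345,0.0245],[-0.003,-0.0345,0.0245],[-0.003,-0.0345,0.0245],[-0.003,-0.0345,0.0245],[-0.003,-0.0345,0.0245],[-0.003,-0.0345,0.0245],[-0.003,-0.0345,0.0245],[-0.003,-0.0345,0.0245],[-0.003,-0.0345,0.0245],[-0.003,-0.0345,0.0245]], "twist": [[0,0,0],[0,0,0],[0,0,0],[0,0,0],[0,0,0],[0,0,0],[0,0,0],[0,0,0],[0,0,0],[0,0,0],[0,0,0]], "jaw": [105,105,105,105,105,105,105,105,105,105,105]}}

```text
clock: 13.2
tcp_pos: [0.5232, -0.1548, 0.1656]
orientation: [-2.55, 0.069, -0.039]
contact_force: [-1.0, -4.9, 3.8]
grip_width: 0.0503
```

```bash
sed -i 's/(q\[:,0\]<.75)&(abs(q\[:,1\])<.15)/(q[:,0]<.6)\&(q[:,0]>.48)\&(q[:,1]>.03)\&(q[:,1]<.16)/' h.py
python3 - <<'E'
from h import *
cups('s12.png')
E
```

```text
tip~ [ 0.5305 -0.0614  0.0261] z [ 0.043  0.556 -0.83 ] F [-1.  -4.9  3.8] 13.2
flap mean [ 0.5407 -0.0176  0.1107]
green fit (array([ 0.5336, -0.0199]), np.float64(0.0411))
blue fit (array([0.5365, 0.0856]), np.float64(0.0343))
```

View pics/s12.png

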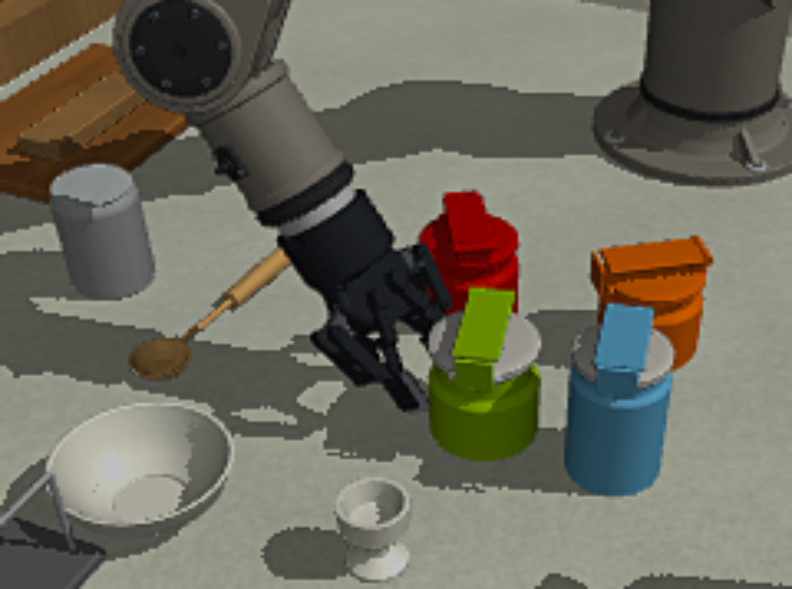

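{"fn": "apply_moves", "kwargs": {"dp": [[-0.003,-0.0345,0.024],[-0.003,-0.0345,0.024],[-0.003,-0.0345,0.024],[-0.003,-0.02,0.014],[-0.002,-0.016,0.011],[-0.002,-0.016,0.011]], "twist": [[0,0,0],[0,0,0],[0,0,0],[0,0,0],[0,0,0],[0,0,0]], "jaw": [105,105,105,105,105,105]}}

```text
clock: 13.85
tcp_pos: [0.5226, -0.1295, 0.1652]
orientation: [-2.549, 0.068, -0.039]
contact_force: [0.3, -4.3, 3.1]
grip_width: 0.0501
```

Run:
```python
from h import *
cups('s13.png')
```

```text
tip~ [ 0.5298 -0.0361  0.0257] z [ 0.043  0.556 -0.83 ] F [ 0.3 -4.3  3.1] 13.85
flap mean [0.5395 0.0076 0.1107]
green fit (array([0.533 , 0.0055]), np.float64(0.0411))
blue fit (array([0.5367, 0.0856]), np.float64(0.0342))
```

Fitted distance is 80 mm, so about 2 mm of gap remains. I'll creep in.

{"fn": "apply_moves", "kwargs": {"dp": [[0,-0.012,0.008],[0,-0.012,0.008],[0,-0.012,0.008]], "twist": [[0,0,0],[0,0,0],[0,0,0]], "jaw": [105,105,105]}}

```text
clock: 14.2
tcp_pos: [0.5227, -0.1255, 0.1653]
orientation: [-2.552, 0.07, -0.04]
contact_force: [-0.6, -7.7, 4.7]
grip_width: 0.0503
```

Run:
```python
from h import *
cups('s14.png')
```

```text
tip~ [ 0.5301 -0.0324  0.0256] z [ 0.044  0.554 -0.832] F [-0.6 -7.7  4.7] 14.2
flap mean [0.5405 0.0111 0.1107]
green fit (array([0.5333, 0.0088]), np.float64(0.041))
blue fit (array([0.5368, 0.087 ]), np.float64(0.0342))
```

View pics/s14.png

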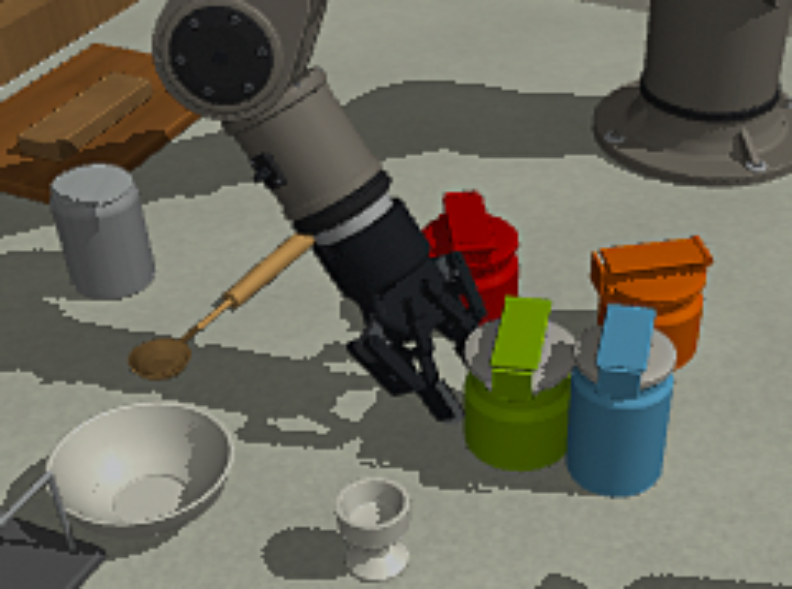

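{"fn": "apply_moves", "kwargs": {"dp": [[0,0,0],[0,0.01,-0.007],[0,0.02,-0.014],[0,0.035,-0.024],[0,0.1,-0.07],[0,0.15,-0.1],[0,0.15,-0.1],[0,-0.1,-0.15],[0,-0.2,-0.29],[0,-0.2,-0.29],[0,0,0],[0,0,0],[0,0,0]], "twist": [[0,0,0],[0,0,0],[0,0,0],[0,0,0],[0,0,0],[0,0,0],[0,0,0],[0,0,0],[0,0,0],[0,0,0],[0,0,0],[0,0,0],[0,0,0]], "jaw": [105,105,105,105,105,105,105,105,105,105,105,105,105]}}

```text
clock: 15.55
tcp_pos: [0.5139, -0.2075, 0.2727]
orientation: [-2.554, 0.084, -0.032]
contact_force: [0.3, -0.1, 0.0]
grip_width: 0.0499
```

Run:
```python
from h import *
cups('s15.png')
f,P=cloud('scene');hsv=cv2.cvtColor(f['color'],cv2.COLOR_RGB2HSV).astype(int)
g=(hsv[...,0]>=33)&(hsv[...,0]<=60)&(hsv[...,1]>120)
q=P[g];t=q[q[:,2]>.105];d=t-t.mean(0);print('plate range',t[:,2].min(),t[:,2].max())
pl=t[(t[:,2]>.1085)];A=np.c_[pl[:,:2],np.ones(len(pl))];print('slope',np.linalg.lstsq(A,pl[:,2],rcond=None)[0])
f,P=cloud('top');save(f,'t15.png')
for n in ['top']:
    Q=P[(P[...,2]>0.012)&(P[...,0]>.3)&(P[...,0]<.95)&(abs(P[...,1])<.5)]
    g=np.zeros((70,100),np.uint8);ix=((Q[:,0]-.3)*100).astype(int).clip(0,69),((Q[:,1]+.5)*100).astype(int).clip(0,99)
    g[ix]=1;k,l,st,_=cv2.connectedComponentsWithStats(g);lab=l[ix]
    for i in range(1,k):
        q=Q[lab==i]
        if len(q)>20: print(n,'blob',len(q),q.min(0).round(3),q.max(0).round(3))
```

```text
tip~ [ 0.5209 -0.1148  0.1327] z [ 0.042  0.552 -0.833] F [ 0.3 -0.1  0. ] 15.55
flap mean [0.5403 0.0114 0.1109]
green fit (array([0.5337, 0.0092]), np.float64(0.0406))
blue fit (array([0.5369, 0.0872]), np.float64(0.0341))
plate range 0.10500118572104052 0.14178729068277837
slope [ 0.01862444 -0.07929071  0.10192681]
top blob 11544 [ 0.3   -0.349  0.012] [ 0.583 -0.002  0.796]
top blob 640 [0.341 0.016 0.048] [0.423 0.105 0.105]
top blob 459 [0.436 0.306 0.012] [0.521 0.405 0.097]
top blob 28 [ 0.443 -0.437  0.086] [ 0.47  -0.403  0.11 ]
top blob 1200 [ 0.49  -0.033  0.012] [0.581 0.121 0.143]
top blob 557 [0.592 0.239 0.012] [0.658 0.31  0.188]
top blob 5654 [ 0.645 -0.5    0.012] [ 0.95  -0.142  0.189]
top blob 203 [ 0.668 -0.054  0.034] [ 0.717 -0.01   0.067]
top blob 6372 [0.753 0.268 0.02 ] [0.95  0.5   0.178]
```

View pics/s15.png

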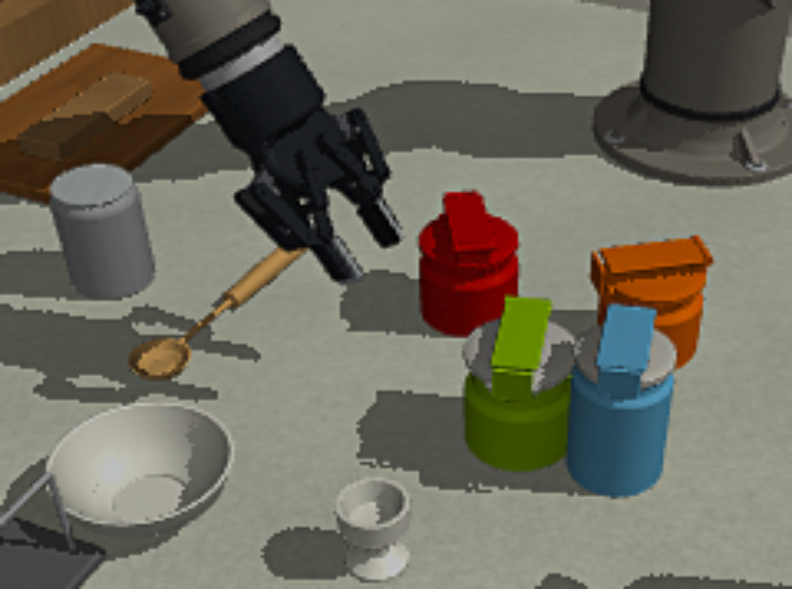

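Run:
```python
from h import *
f,P=cloud('scene');hsv=cv2.cvtColor(f['color'],cv2.COLOR_RGB2HSV).astype(int)
g=(hsv[...,0]>=33)&(hsv[...,0]<=60)&(hsv[...,1]>120)
q=P[g];q=q[(q[:,2]>.107)&(q[:,2]<.118)];s=(q-np.array([.5345,.0095,0]))@CX+.038
b=[(a,(m:=(s>=a/1e3)&(s<a/1e3+.01)).sum(),round(float(np.median(q[m,2]))*1e3,2)) for a in range(0,80,10)];print(b)
print('slope',np.polyfit([x[0]/1e3 for x in b],[x[2]/1e3 for x in b],1))
o=r.get_obs();print(o['clock'],o['contact_force'].round(1));r.hand_in()
```

```text
[(0, np.int64(32), 110.71), (10, np.int64(37), 110.52), (20, np.int64(32), 110.8), (30, np.int64(42), 110.96), (40, np.int64(39), 111.18), (50, np.int64(42), 111.15), (60, np.int64(40), 111.25), (70, np.int64(47), 111.17)]
slope [0.00969048 0.11062833]
15.75 [ 0.2 -0.   0.3]
the job is handed in; nothing more can be done
```

The job is handed in, at 15.75 s of the 53 s allowed. `r.hand_in()` gives no verdict, so everything below rests on my own checks.

**Flap:** I swung the green squat cup's flap over with closed fingertips and pressed it. The force reached about 6.8 N, dropped to zero at the snap, and rose to 12 N at the firm stop. After I let go and pushed the cup, the plate slope measured about 0.010 rad, so it is latched.

**Push:** I slid the cup about 139 mm with the jaws half open as a cradle, touching it about 30 mm up. It met the blue tall cup with readings up to about 9 N, and I then backed off and lifted clear.

**Last checks:**
- **Gap:** the fitted axis distance is 78 mm, so the cups touch.
- **Tall cup:** it moved about 1.5 mm.
- **Upright:** both cups look upright in the picture.
- **Bystanders:** the egg cup, dispenser, mug and bowl show no movement in the top view. The arm hid the spoon and most of the tin there, so I checked those two only by eye in the scene picture, where they look unmoved.
- **Robot:** the last reading was under 0.5 N, with nothing touched.

**Disagreements:**
- One slope fit gave values up to 0.08, because stray points were in it. Binned medians gave 0.010.
- Two tall-cup fits during the push were spoiled by other pixels. I narrowed the region and they agreed again.

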